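# Wake, set and zero the kitchen scale

## Task

Get the kitchen scale ready for weighing into the blue bowl: press its green key (on), then its yellow key (grams), then its blue key (zero). Press one key at a time, each fully down, and let it spring back up before the next; leave the red key (off) alone.

Things in the scene. Friction and masses are not known exactly. Their poses are not given: they have to be found in the camera images.
- scale: White kitchen scale, 220 x 220 x 22 mm, fixed on the worktop; origin at the centre of its underside, x away from the robot (turned up to 0.35 rad), z up. Four keys (green, yellow, blue, red, in any order) in a row along y at x = -80 mm, 48 mm apart. Behind: blank display, then a steel plate (centre x = 42 mm) with a loose blue bowl, 112 mm across, rim 74 mm above the worktop.
- key_green_top (a point): Centre of the upper face of the green key on the scale: a round spring key of 28 mm diameter in a grey housing (44 mm across, its top 10 mm below that of the key). The point moves with the key; key up, it is 44 mm above the worktop. z axis up, y along the row of keys, x away from the robot.
- key_green (a joint): Travel of the green key in m: 0 up, 0.006 fully down (vertical). A spring returns it when released; fully down takes about 4 N.
- key_yellow_top (a point): Centre of the upper face of the yellow key on the scale: a round spring key of 28 mm diameter in a grey housing (44 mm across, its top 10 mm below that of the key). The point moves with the key; key up, it is 44 mm above the worktop. z axis up, y along the row of keys, x away from the robot.
- key_yellow (a joint): Travel of the yellow key in m: 0 up, 0.006 fully down (vertical). A spring returns it when released; fully down takes about 4 N.
- key_blue_top (a point): Centre of the upper face of the blue key on the scale: a round spring key of 28 mm diameter in a grey housing (44 mm across, its top 10 mm below that of the key). The point moves with the key; key up, it is 44 mm above the worktop. z axis up, y along the row of keys, x away from the robot.
- key_blue (a joint): Travel of the blue key in m: 0 up, 0.006 fully down (vertical). A spring returns it when released; fully down takes about 4 N.
- key_red_top (a point): Centre of the upper face of the red key on the scale: a round spring key of 28 mm diameter in a grey housing (44 mm across, its top 10 mm below that of the key). The point moves with the key; key up, it is 44 mm above the worktop. z axis up, y along the row of keys, x away from the robot. It must not be pressed.
- key_red (a joint): Travel of the red key in m: 0 up, 0.006 fully down (vertical). A spring returns it when released; fully down takes about 4 N.

How it is judged:
On the way, in this order (a step that is already met when the one before it is completed fails the run):
1. the green key is pressed down at least 4 of its 6 mm, the other keys being up (value of joint key_green above 0.004 m and value of joint each of key_yellow, key_blue, key_red below 0.002 m), for 0.1 s.
2. the green key is let up again, no key being down (value of joint each of key_green, key_yellow, key_blue, key_red below 0.0015 m), for 0.1 s.
3. the yellow key is pressed down at least 4 of its 6 mm, the other keys being up (value of joint key_yellow above 0.004 m and value of joint each of key_green, key_blue, key_red below 0.002 m), for 0.1 s.
4. the yellow key is let up again, no key being down (all of step 2), for 0.1 s.
5. the blue key is pressed down at least 4 of its 6 mm, the other keys being up (value of joint key_blue above 0.004 m and value of joint each of key_green, key_yellow, key_red below 0.002 m), for 0.1 s.
At the end, for the whole second after the job is handed in: The green, yellow and blue keys were pressed in that order, one at a time; at the end all four keys are up again (within 1.5 mm) (all of step 4); the robot touches nothing.
It fails at once if the red key is pressed by more than 2 mm (value of joint key_red above 0.002 m).
It fails at once if two keys are down together by more than 2 mm (value of joint each of key_green, key_yellow above 0.002 m or value of joint each of key_green, key_blue above 0.002 m or value of joint each of key_yellow, key_blue above 0.002 m).
It also fails if it takes over 38 s, if anything falls off the work surface, if the arm or the gripper's body presses on something with over 40 N, if the wrist force passes 120 N, or if a joint passes its speed limit or range.

## Robot

A 6-joint arm with a two-finger parallel gripper is mounted at the origin on a cart in front of the work surface, level with it; the furniture and walls round the work are solid. World frame = base frame: x ahead of the robot, y to its left, z up, the work surface at z = 0. Lengths are in m, angles in rad, forces in N, time in s.
With the tool pointing down it reaches from about 0.25 to 0.85 m from the base axis. Payload 12.5 kg.
Tool frame: the origin (TCP) lies between the finger pads; the fingertips stand r.finger_overhang ahead of it and the grasp point (between the pads) lies 3 mm ahead of it (r.finger_overhang is the distance from the TCP to the fingertips, in m); z points along the fingers, y is the line along which they close (so a half turn about z gives the same grasp; the last joint's range is limited). The gripper opens to 93 mm and grips with 3 to 60 N. Pads are 15 mm wide; open, the fingers measure 128 mm over their backs; the gripper's body (75 mm by 188 mm) begins 65 mm behind the grasp point.
Start: joints at [-1.425, 0.351, 1.652, -0, 1.139, -0.085], TCP at [0.126, -0.535, 0.241] pointing down, gripper open.
Joint ranges: [-2.75, 2.75], [-0.79, 2.1], [0.01, 2.65], [-1.57, 4.71], [0.07, 3.14], [-2.87, 2.87]. Speed limits (rad/s): [2.22, 2.22, 2.79, 3.14, 3.14, 3.14].

## Interface

Orientations are given as a unit quaternion [w, x, y, z].
In Python, from workcell import r gives the robot as it stands.
- The arm moves only by the tool apply_moves, never from a script. Its argument "commands" is a list of rows, each a list of 5 numbers: the shift along the world's x, y, z in m, then the turn about the world's z in rad, then the opening, from 0 (shut) to 1 (fully open). A call has exactly 10 rows; each row shifts and turns the commanded pose from where the row before left it; what a row does not reach is not made up. A row lasts 1/12 s, in which the tool goes at most 41.7 mm and 7.16 degrees, less where a joint would pass 70% of its speed; a pose out of reach is approached as far as the arm can. A call with a gripper value outside its range is refused whole. The fingers move at their own pace and stop on an object; the grip force is fixed at half the most. Time passes only in rows, so rows that do not move let the fingers close, or fill a call up. It gives the time, the measured TCP pose, the force, the opening and the grip force at its end, in the units of the state.
- r.sense(): the state, without advancing time (a new reading comes with each control period).
- r.camera(name): name is "scene" or "top" or "wrist"; returns the picture (480x640x3 uint8, blue, green, red); there is no depth.
- r.camera_params(name): a dict with "fov_y" (degrees; the focal length in pixels is half the picture's height over the tangent of half this angle, whatever the lens; pixels are square), "cx", "cy" (the principal point, pixels), "camera_from_world" (4x4, takes a point from world to camera coordinates). Camera axes: x right, y down, z forward; pixel columns grow to the right and rows downward; lengths in m; the calibration is good to about 2 mm. The wrist camera is an equidistant fisheye: a pixel r from the principal point sees the ray r / f radians off the axis. A picture is of the moment at which its call begins: read the wrist's pose just before it. camera_params takes no time and is no camera call; for the wrist camera it gives the pose at the moment of the call.
- r.job_done(): hands the job in; it is judged then, once.
Trained networks look in the newest picture that a camera, given by its name, has taken for a name from the list of things; names that differ only in an ending like _2 or _b are one class to them, and where a whole thing is asked for, a point or a joint stands for the part that bears it (a point fixed in the world has none). Each returns a list of dicts, best first, with "score" (0 to 1); they miss things now and then, are a little off and sometimes report something else, mostly with a low value. They report only what shows in the picture. A call takes as long as a camera call.
- r.recognise(camera, target): "bbox" ([left, top, width, height] in pixels, round what is visible of it).
- r.trace(camera, target): "pixels" (480x640 bool, what is visible of it) and "bbox" ([left, top, width, height] in pixels, round what is visible of it).
The state is a dict: "t": time; "q": joint angles; "dq": joint speeds; "tau": joint torques, N m; "tcp_pos": TCP position; "ee_rot": TCP orientation; "contact_force": force on the tool from outside, world axes, zero at the start; "wrist_torque": the same for the moment, N m; "gripper_width": finger opening in m; "finger_force": force on a finger pad.
Only numpy, scipy, OpenCV 4.12 (cv2) and the standard library are available. Lean on these libraries where they do the work, as an engineer would, in place of code of your own. Each camera call takes 0.05 s, during which the arm holds its last target. There are 200 camera calls.

## Working session

There is one attempt and no reset: what is moved stays moved. The work goes in short steps, Python scripts to look and compute and a tool call to move; the robot and the scene stay as the last step left them, time stands still between calls to the robot, and variables do not carry over. Pictures are saved under pics/ and viewed, at most 10 in all, crops included, and the job is handed in when it is done.

Besides the shell and the picture viewer there is one more tool, called as a command line: name --pt "numbers of a row" for each row, then --argument value for the rest. apply_moves: Moves the arm, as the interface text tells. Its arguments: {"type":"object","properties":{"commands":{"type":"array"}},"required":["commands"]}

```bash
mkdir -p pics
cat > h.py <<'E'
import numpy as np, cv2
from workcell import r
def ray(cam,u,v,z,P=None):
    P=P or r.camera_params(cam); f=240/np.tan(np.radians(P["fov_y"])/2)
    d=np.array([(u-P["cx"])/f,(v-P["cy"])/f,1.])
    if cam=="wrist":
        t=np.hypot(d[0],d[1]); d=np.array([*(d[:2]/max(t,1e-9)*np.sin(t)),np.cos(t)])
    M=np.array(P["camera_from_world"]); R=M[:3,:3]; c=-R.T@M[:3,3]; w=R.T@d
    return c+w*(z-c[2])/w[2]
E
python3 - <<'E'
from h import *
s=r.sense(); print(s["t"],s["tcp_pos"],s["ee_rot"],s["contact_force"],r.finger_overhang)
for c in ["top","scene"]:
    cv2.imwrite(f"pics/{c}0.png",r.camera(c))
    for k in ["green","yellow","blue","red"]:
        for d in r.trace(c,f"key_{k}_top")[:2]:
            v,u=np.nonzero(d["pixels"]); print(c,k,round(d["score"],2),d["bbox"],u.mean().round(1),v.mean().round(1),ray(c,u.mean(),v.mean(),.044).round(4))
E
```

```text
0.0 [ 0.12578005 -0.53508484  0.24008374] [-6.04016331e-04  9.93349088e-01  1.15140020e-01 -3.25098446e-05] [-0.11088977  0.42926202  0.06328032] 0.022
top green 0.77 [234.5, 246.7, 21.6, 20.9] 245.5 256.9 [0.4749 0.1473 0.044 ]
top green 0.64 [285.5, 262.5, 18.0, 14.9] 297.8 270.5 [0.4535 0.0544 0.044 ]
top yellow 0.76 [319.5, 270.8, 16.7, 19.7] 324.3 277.3 [0.4427 0.0076 0.044 ]
top blue 0.69 [263.2, 258.5, 15.2, 12.7] 271.7 263.9 [0.4638 0.1007 0.044 ]
top blue 0.22 [287.4, 263.3, 15.9, 14.9] 297.4 270.6 [0.4532 0.0551 0.044 ]
top red 0.73 [291.2, 259.2, 15.2, 18.7] 298.7 270.1 [0.4541 0.0528 0.044 ]
scene green 0.78 [279.5, 269.1, 18.8, 9.5] 289.1 275.4 [0.4664 0.1583 0.044 ]
scene yellow 0.73 [347.1, 241.1, 18.8, 12.4] 358.0 246.6 [0.4345 0.0205 0.044 ]
scene blue 0.5 [304.8, 259.1, 18.8, 15.3] 313.7 265.7 [0.4547 0.1137 0.044 ]
scene red 0.55 [329.2, 245.1, 13.7, 18.9] 336.0 255.3 [0.4462 0.0662 0.044 ]
```

Run:
```python
import cv2,numpy as np
a=cv2.imread("pics/top0.png")[220:320,210:350];b=cv2.imread("pics/scene0.png")[210:310,250:390]
cv2.imwrite("pics/c0.png",np.hstack([cv2.resize(x,None,fx=2.8*1,fy=2.8,interpolation=2) for x in (a,b)]))
```

```text
(no output)
```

View pics/top0.png

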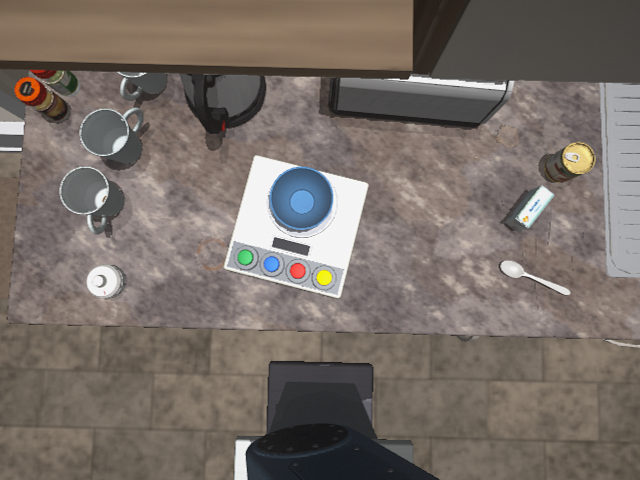

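View pics/c0.png

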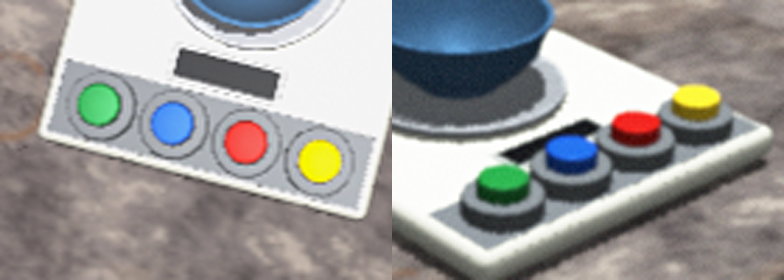

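apply_moves --pt "0.015 0.03 -0.002 0 0" --pt "0.015 0.03 -0.002 0 0" --pt "0.015 0.03 -0.002 0 0" --pt "0.015 0.03 -0.002 0 0" --pt "0.015 0.03 -0.002 0 0" --pt "0.015 0.03 -0.002 0 0" --pt "0.015 0.03 -0.002 0 0" --pt "0.015 0.03 -0.002 0 0" --pt "0.015 0.03 -0.002 0 0" --pt "0.015 0.03 -0.002 0 0"

```text
t: 1.33
tcp_pos: [0.2762, -0.234, 0.2207]
ee_rot: [0.0, 0.993, 0.115, 0.0]
contact_force: [0.7, -0.4, 0.5]
gripper_width: 0.0308
finger_force: 0.0
```

apply_moves --pt "0.015 0.03 -0.002 0 0" --pt "0.015 0.03 -0.002 0 0" --pt "0.015 0.03 -0.002 0 0" --pt "0.015 0.03 -0.002 0 0" --pt "0.015 0.03 -0.002 0 0" --pt "0.015 0.03 -0.002 0 0" --pt "0.015 0.03 -0.002 0 0" --pt "0.015 0.03 -0.002 0 0" --pt "0.015 0.03 -0.002 0 0" --pt "0 0 0 0 0"

```text
t: 2.17
tcp_pos: [0.4125, 0.0383, 0.2026]
ee_rot: [-0.0, 0.993, 0.117, 0.001]
contact_force: [1.1, -0.5, 1.0]
gripper_width: 0.0005
finger_force: 0.0
```

Run:
```python
from h import *
s=r.sense(); print(s["t"],s["tcp_pos"],s["ee_rot"],s["contact_force"],s["gripper_width"])
c="wrist"; P=r.camera_params(c); I=r.camera(c); cv2.imwrite("pics/w1.png",I)
H=cv2.cvtColor(I,cv2.COLOR_BGR2HSV)
for k in ["green","yellow","blue","red"]:
    for d in r.trace(c,f"key_{k}_top")[:2]:
        v,u=np.nonzero(d["pixels"]); print(k,round(d["score"],2),d["bbox"],u.mean().round(1),v.mean().round(1),ray(c,u.mean(),v.mean(),.044,P).round(4))
```

```text
2.1667 [0.41250119 0.03828883 0.20257124] [-3.18422888e-04  9.93154137e-01  1.16809290e-01  5.91112297e-04] [ 1.14553595 -0.46963137  1.01307983] 0.00046439538512092657
yellow 0.74 [346.5, 182.2, 30.4, 33.3] 361.7 199.7 [0.4423 0.009  0.044 ]
blue 0.87 [242.0, 136.8, 33.7, 31.8] 258.9 149.8 [0.4635 0.101  0.044 ]
blue 0.4 [342.7, 181.7, 33.8, 34.7] 361.1 199.5 [0.4424 0.0095 0.044 ]
red 0.97 [294.3, 159.6, 35.5, 30.3] 310.3 174.9 [0.4525 0.0552 0.044 ]
```

View pics/w1.png

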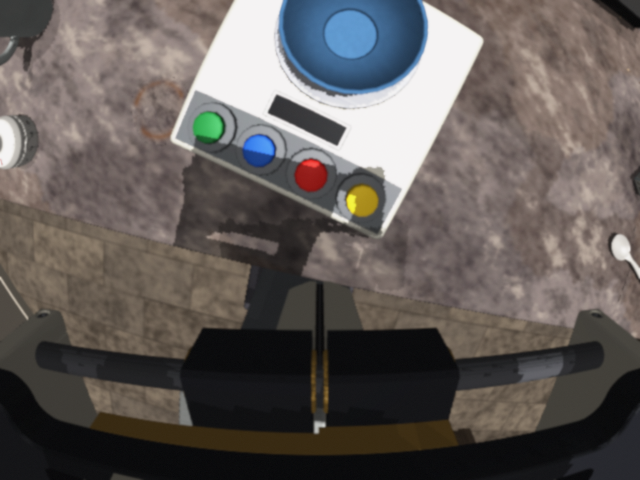

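apply_moves --pt "0.01 0.018 -0.01 0 0" --pt "0.01 0.018 -0.02 0 0" --pt "0.01 0.018 -0.02 0 0" --pt "0.01 0.018 -0.02 0 0" --pt "0.01 0.018 -0.02 0 0" --pt "0.01 0.018 -0.02 0 0" --pt "0.003 0.004 -0.01 0 0" --pt "0 0 0 0 0" --pt "0 0 0 0 0" --pt "0 0 0 0 0"

```text
t: 3.25
tcp_pos: [0.4739, 0.1455, 0.0836]
ee_rot: [0.0, 0.993, 0.115, 0.0]
contact_force: [0.2, -0.7, 0.5]
gripper_width: 0.0002
finger_force: 0.0
```

apply_moves --pt "0.0005 0.0015 -0.008 0 0" --pt "0 0 -0.006 0 0" --pt "0 0 -0.004 0 0" --pt "0 0 -0.003 0 0" --pt "0 0 -0.002 0 0" --pt "0 0 0 0 0" --pt "0 0 0 0 0" --pt "0 0 0 0 0" --pt "0 0 0 0 0" --pt "0 0 0 0 0"

```text
t: 4.08
tcp_pos: [0.4743, 0.1478, 0.0601]
ee_rot: [0.0, 0.993, 0.115, -0.0]
contact_force: [-2.2, -4.1, 11.6]
gripper_width: 0.0006
finger_force: 5.6
```

apply_moves --pt "0 0 0.015 0 0" --pt "0 0 0.02 0 0" --pt "0 0 0 0 0" --pt "-0.006 -0.025 0 0 0" --pt "-0.008 -0.035 0 0 0" --pt "-0.008 -0.035 0 0 0" --pt "-0.007 -0.03 0 0 0" --pt "-0.003 -0.014 0 0 0" --pt "0 0 -0.01 0 0" --pt "0 0 0 0 0"

```text
t: 4.92
tcp_pos: [0.4416, 0.0089, 0.083]
ee_rot: [-0.0, 0.993, 0.114, -0.001]
contact_force: [-0.4, -0.3, -0.8]
gripper_width: 0.0007
finger_force: 0.0
```

Run:
```python
from h import *
s=r.sense(); print(s["t"],s["tcp_pos"],s["contact_force"],s["dq"].round(3) if hasattr(s["dq"],"round") else s["dq"])
cv2.imwrite("pics/w2.png",np.hstack([cv2.resize(r.camera("wrist"),(400,300)),cv2.resize(r.camera("scene")[200:320,250:410],(400,300))]))
```

```text
4.9167 [0.44159824 0.00887424 0.08304565] [-0.4195644  -0.34738723 -0.81428055] [ 0.036 -0.012 -0.02   0.     0.042  0.009]
```

View pics/w2.png

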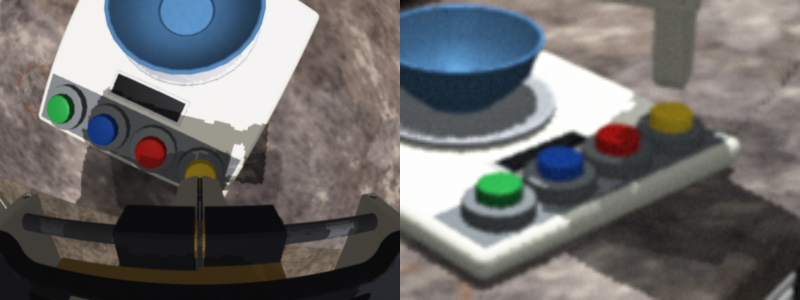

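apply_moves --pt "0.0005 0 -0.008 0 0" --pt "0 0 -0.008 0 0" --pt "0 0 -0.004 0 0" --pt "0 0 -0.003 0 0" --pt "0 0 -0.002 0 0" --pt "0 0 0 0 0" --pt "0 0 0 0 0" --pt "0 0 0 0 0" --pt "0 0 0 0 0" --pt "0 0 0 0 0"

```text
t: 5.85
tcp_pos: [0.4428, 0.0096, 0.0601]
ee_rot: [-0.0, 0.993, 0.115, -0.0]
contact_force: [-3.9, 5.0, 13.2]
gripper_width: 0.0005
finger_force: 6.7
```

Yellow bottomed too. On to blue: (+0.021, +0.0915).

apply_moves --pt "0 0 0.015 0 0" --pt "0 0 0.02 0 0" --pt "0 0 0 0 0" --pt "0.005 0.02 0 0 0" --pt "0.006 0.028 0 0 0" --pt "0.006 0.028 0 0 0" --pt "0.004 0.0155 0 0 0" --pt "0 0 -0.01 0 0" --pt "0 0 0 0 0" --pt "0 0 0 0 0"

```text
t: 6.68
tcp_pos: [0.463, 0.1, 0.0836]
ee_rot: [0.0, 0.993, 0.115, -0.001]
contact_force: [-0.7, 0.1, 0.7]
gripper_width: 0.0003
finger_force: 0.0
```

apply_moves --pt "0 0 -0.008 0 0" --pt "0 0 -0.008 0 0" --pt "0 0 -0.004 0 0" --pt "0 0 -0.003 0 0" --pt "0 0 -0.002 0 0" --pt "0 0 0 0 0" --pt "0 0 0 0 0" --pt "0 0 0 0 0" --pt "0 0 0 0 0" --pt "0 0 0 0 0"

```text
t: 7.52
tcp_pos: [0.4636, 0.1001, 0.0601]
ee_rot: [0.0, 0.993, 0.115, -0.0]
contact_force: [-4.5, -5.3, 12.9]
gripper_width: 0.0006
finger_force: 6.5
```

apply_moves --pt "0 0 0.01 0 0" --pt "0 0 0.02 0 0" --pt "0 0 0.03 0 0" --pt "0 0 0.03 0 0" --pt "0 0 0.02 0 0" --pt "0 0 0 0 0" --pt "0 0 0 0 0" --pt "0 0 0 0 0" --pt "0 0 0 0 0" --pt "0 0 0 0 0"

```text
t: 8.35
tcp_pos: [0.4633, 0.1005, 0.1686]
ee_rot: [-0.0, 0.993, 0.115, -0.001]
contact_force: [-1.1, 0.4, 0.1]
gripper_width: 0.0004
finger_force: 0.0
```

Run:
```python
from h import *
cv2.imwrite("pics/w3.png",np.hstack([cv2.resize(r.camera("wrist"),(400,300)),cv2.resize(r.camera("scene")[200:320,250:410],(400,300))]))
```

```text
(no output)
```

View pics/w3.png

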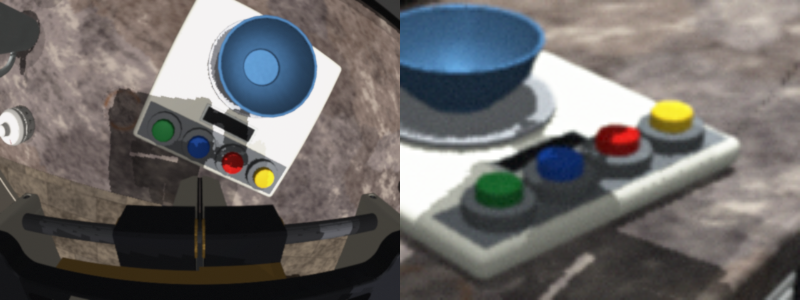

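All four keys are up (right pane: green 498,188; blue 560,162; red 617,140; yellow 671,116) and the gripper is clear.

```bash
python3 -c "
from workcell import r
print(r.job_done())"
```

```text
the job is handed in; nothing more can be done
None
```

I pressed green, then yellow, then blue, each to its stop (12–13 N), and let each one up before the next; red was left alone, the last picture shows all four keys up with the gripper clear, and I handed the job in (no verdict came back).

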